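# Line up the canisters and hold the settler's lever level

## Robot

A 7-joint arm with a two-finger parallel gripper is mounted at the origin on the work surface. World frame = base frame: x ahead of the robot, y to its left, z up, the work surface at z = 0. Lengths are in mm, angles in rad, forces in N, time in s.
With the tool pointing down it reaches from about 425 to 875 mm from the base axis. Payload 4.7 kg.
Tool frame: the origin (TCP) lies at the very end of the fingers, on their centre line; the grasp point (between the pads) lies 19 mm behind it (r.grasp_offset is the distance from the TCP to the grasp point, in mm); z points along the fingers, y is the line along which they close (so a half turn about z gives the same grasp; the last joint's range is limited). The gripper opens to 87 mm and grips with 3 to 60 N. Pads are 19 mm wide; open, the fingers measure 117 mm over their backs; the gripper's body (75 mm by 190 mm) begins 51 mm behind the grasp point.
Start: joints at [1.239, 0.321, -0.07, 1.45, 0.023, 1.371, -0.057], TCP at [220.298, -611.551, 222.587] pointing down, gripper open.
Joint ranges: [-2.86, 2.86], [-0.3, 2.09], [-1.38, 1.24], [0.06, 2.45], [-1.56, 4.7], [0.09, 2.05], [-2.69, 2.69]. Speed limits (rad/s): [2.57, 2.57, 3.14, 3.14, 3.14, 3.14, 3.14].

## Interface

Orientations are given as a unit quaternion [x, y, z, w].
In Python, from workcell import r gives the robot as it stands. The module is installed in compiled form; this text tells all that it offers.
- The arm moves only by the tool jog_arm, never from a script. Its argument "plan" is a list of rows, each a list of 6 numbers: the shift along the tool's x, y, z in cm, then the turn, a rotation vector about the tool's x, y, z in rad. A call has 1 to 8 rows; each row shifts and turns the commanded pose from where the row before left it, along the tool's axes as they then stand; what a row does not reach is not made up. A row lasts 1/8 s, in which the tool goes at most 62.5 mm and 10.7 degrees, less where a joint would pass 70% of its speed; a pose out of reach is approached as far as the arm can. A call with a gripper value outside its range is refused whole. "jaw" is the opening, from -1 (shut) to 1 (fully open), set as the call begins (left out, the last holds). The fingers move at their own pace and stop on an object; "squeeze" is the grip in N (left out, the last holds). Time passes only in rows, so rows that do not move let the fingers close. It gives the time, the measured TCP pose, the force, the opening and the grip force at its end, in the units of the state.
- r.get_state(): the state, without advancing time (a new reading comes with each control period).
- r.camera(name): name is "scene" or "top"; returns the picture (384x512x3 uint8, blue, green, red); there is no depth.
- r.camera_model(name): a dict with "fx", "fy", "cx", "cy" (pixels), "extrinsics" (4x4, takes a point from camera to world coordinates). Camera axes: x right, y up, looking along -z (the intrinsics and any distortion apply to the point x, -y, -z); pixel columns grow to the right and rows downward; lengths in mm; the calibration is good to about 2 mm. A picture is of the moment at which its call begins. camera_model takes no time and is no camera call.
- r.close_job(): hands the job in; it is judged then, once.
The state is a dict: "clock": time; "joint_positions": joint angles; "qd": joint speeds; "joint_torque": joint torques, N m; "tcp_pos": TCP position; "ee_rot": TCP orientation; "wrist_force": force on the tool from outside, world axes, zero at the start; "ft_torque": the same for the moment, N m; "grip_width": opening from 0.0 (shut) to 1.0 (fully open); "grip_force": force on a finger pad.
Only numpy, scipy, OpenCV 4.12 (cv2) and the standard library are available. Lean on these libraries where they do the work, as an engineer would, in place of code of your own. Each camera call takes 0.05 s, during which the arm holds its last target. There are 200 camera calls.

## Task

Stand the two loose dark canisters on the low settler's shelf beside the one already there, upright between its two rails, so that the three make one neat row with less than a finger's width between neighbours, and let go of them. Then press the settler's spring lever down from above until it is level (half of its travel) and keep it there, never pushing it down to its bottom stop; the program finishes while the fingers are still holding the lever level. Leave the mug, the bowl and the pepper mill where they are.

Things in the scene. Friction and masses are not known exactly. Their poses are not given: they have to be found in the camera images.
- settler: Jar settler, a low white counter appliance 150 x 380 x 122 mm, fixed. Origin: on the counter under the middle of its shelf; x across the shelf to the back (away from the robot at yaw 0), y along the shelf, z up. At its -y end is the drive housing (y -235..-145, x -75..75, top z 50 mm), above which the lever points to -x, its hinge between two lugs (up to z 122 mm) at x 45, y -190, z 110 mm.
- shelf (a point): Middle of the settler's shelf floor, axes as the settler's, 30 mm above the counter. The floor is grey plastic, usable 270 mm along y (-135..135) and 80 mm across (x -40..40), between two aluminium rails 10 mm thick along y: the front one stands 8 mm, the back one 14 mm above the floor. Its ends are open.
- lever (a joint): The settler's hinged spring lever, rad: 0 = released, its pad end tipped up by 0.35 rad; 0.35 = level, half of the travel (runs the settler); 0.70 = bottom stop (trips it). Grows as the pad is pressed down; springs back to 0 when let go. At the middle of the pad it takes about 5 N to start, 9 N at level, 13 N at the bottom.
- lever_pad (a point): Middle of the top face of the lever's black pad (60 mm along the lever, 44 mm wide, 12 mm thick), 100 mm from the hinge. In the settler's frame it is at x -47, y -190, z 150 mm when released, and x -55, y -190, z 116 mm when the lever is level.
- canister_a: Canister already standing on the settler's shelf, anywhere from near one end to near the other: dark steel cylinder, diameter 56 mm, with a pale wooden lid (diameter 53 mm), 92 mm tall in all (lid from 78 mm up), 0.2 to 0.4 kg. Origin: centre of its underside, z up along its axis.
- canister_b: Loose canister standing on the counter, the same shape as canister_a; origin: centre of its underside. b and c may take either place in the row.
- canister_c: The other loose canister standing on the counter, the same shape; origin: centre of its underside.
- mug: White mug standing on the counter, diameter 76 mm, 85 mm tall, handle on its own +y side, turned roughly to the robot; origin: centre of its underside. Not to be disturbed.
- bowl: Blue bowl standing on the counter, diameter 90 mm, 45 mm tall; origin: centre of its underside. Not to be disturbed.
- mill: Dark wooden pepper mill, diameter 56 mm, 155 mm tall, standing on the counter to the right; origin: centre of its underside. Not to be disturbed.

How it is judged:
By the outcome, as a careful person would: the job done as asked, in the order asked, and still so for the second after the job is handed in, while the arm keeps its last pose, push and grip.
It also fails if it takes over 64 s, if anything falls off the work surface, if the arm or the gripper's body presses on something with over 40 N, if the wrist force passes 120 N, or if a joint passes its speed limit or range.

## Working session

There is one attempt and no reset: what is moved stays moved. The work goes in short steps, Python scripts to look and compute and a tool call to move; the robot and the scene stay as the last step left them, time stands still between calls to the robot, and variables do not carry over. Pictures are saved under pics/ and viewed, at most 10 in all, crops included, and the job is handed in when it is done.

Besides the shell and the picture viewer there is one more tool, called after ">>>" as name([rows], argument=value, ...), one row to a line, values as JSON. jog_arm: Moves the arm, as the interface text tells. Its arguments: {"type":"object","properties":{"plan":{"type":"array","items":{"type":"array","items":{"type":"number"}}},"jaw":{"type":"number"},"squeeze":{"type":"number"}},"required":["plan"]}

```bash
mkdir -p pics
python3 - <<'E'
from workcell import r
import cv2,numpy as np
np.set_printoptions(precision=3,suppress=True)
for n in("scene","top"):
    cv2.imwrite(f"pics/{n}0.png",r.camera(n)); m=r.camera_model(n); print(n,{k:np.array(v) for k,v in m.items()})
print(r.get_state(),r.grasp_offset)
E
```

```text
scene {'fx': array(395.34), 'fy': array(395.34), 'cx': array(245.814), 'cy': array(184.256), 'extrinsics': array([[   0.712,   -0.367,    0.598, 1151.993],
       [   0.702,    0.388,   -0.598, -653.058],
       [  -0.013,    0.846,    0.534,  618.611],
       [   0.   ,    0.   ,    0.   ,    1.   ]])}
top {'fx': array(350.103), 'fy': array(350.103), 'cx': array(253.411), 'cy': array(186.993), 'extrinsics': array([[   0.016,    0.996,   -0.084,  509.457],
       [  -1.   ,    0.015,   -0.005, -112.129],
       [  -0.004,    0.084,    0.996, 1187.894],
       [   0.   ,    0.   ,    0.   ,    1.   ]])}
{'clock': 0.1, 'joint_positions': array([ 1.239,  0.322, -0.07 ,  1.452,  0.023,  1.371, -0.057]), 'qd': array([-0.001, -0.003, -0.   , -0.003, -0.001,  0.   ,  0.001]), 'joint_torque': array([ -0.   , -49.257,  -0.406, -31.34 ,  -0.064,   0.04 ,   0.   ]), 'tcp_pos': array([ 220.125, -611.071,  221.589]), 'ee_rot': array([ 0.985,  0.172, -0.   , -0.001]), 'wrist_force': array([-0.111,  0.487, -0.019]), 'ft_torque': array([-0.022,  0.014,  0.025]), 'grip_force': 0.0, 'grip_width': 1.0029755169690588} 18.700000000000003
```

View pics/scene0.png

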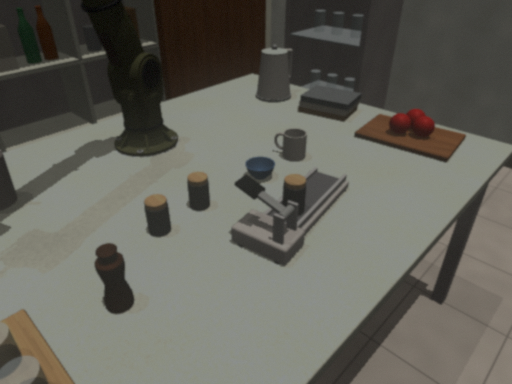

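View pics/top0.png

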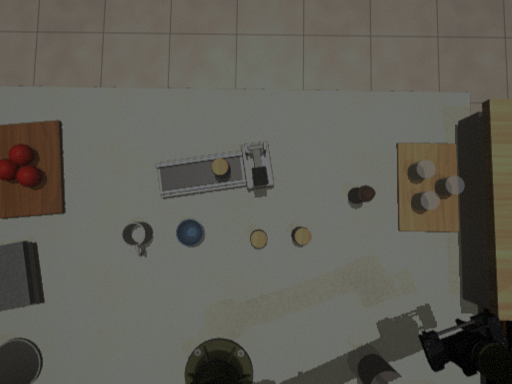

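Scene view: loose canisters with lids near (157,202) and (198,179), canister a at (295,183), lever pad (250,185). Top view: lids near (258,239), (302,236), a at (220,167), settler from (158,180) to (270,165), pad at (260,176).

Run:
```python
import cv2,numpy as np
t=cv2.imread("pics/top0.png");s=cv2.imread("pics/scene0.png")
c=t[130:260,120:320]; cv2.imwrite("pics/tc.png",np.clip(cv2.resize(c,None,fx=4,fy=4,interpolation=cv2.INTER_CUBIC)*1.6,0,255).astype('u1'))
c=s[140:265,135:355]; cv2.imwrite("pics/sc.png",np.clip(cv2.resize(c,None,fx=3.6,fy=3.6,interpolation=cv2.INTER_CUBIC)*1.6,0,255).astype('u1'))
```

```text
(no output)
```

View pics/tc.png

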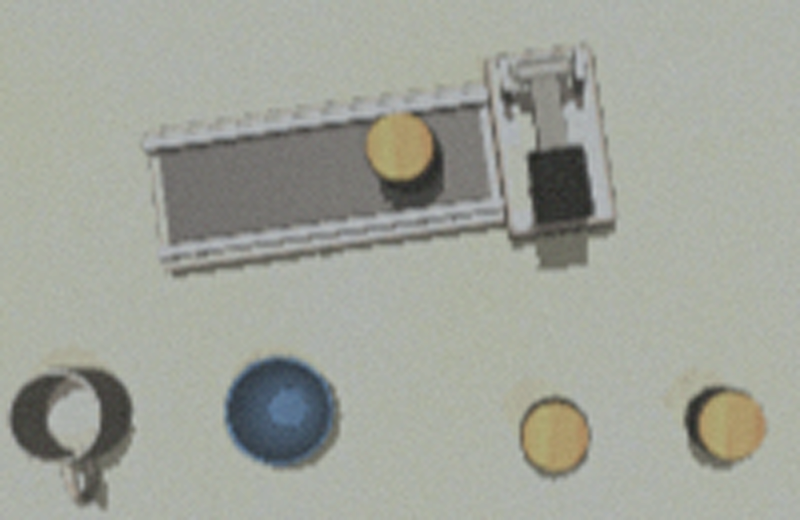

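View pics/sc.png

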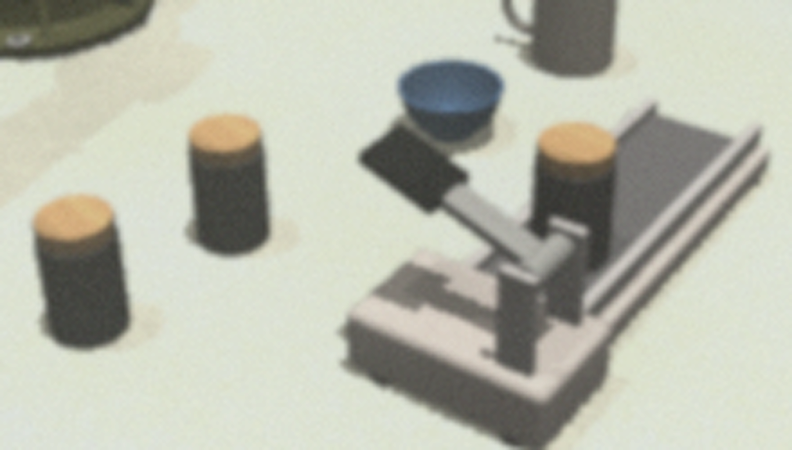

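The top crop shows the settler yawed slightly, canister a near the housing end, with free shelf on its left. The scene crop shows the pad centre at about (415,167), with all canisters upright. Next I fit the poses.

```bash
cat > h.py <<'E'
import cv2,numpy as np
from scipy.optimize import least_squares
from scipy.spatial.transform import Rotation as R
from workcell import r
np.set_printoptions(precision=2,suppress=True)
M={n:r.camera_model(n) for n in("scene","top")}
def proj(n,P):
    m=M[n];E=np.array(m["extrinsics"]);p=(np.atleast_2d(P)-E[:3,3])@E[:3,:3]
    return np.c_[m["cx"]+m["fx"]*p[:,0]/-p[:,2],m["cy"]-m["fy"]*p[:,1]/-p[:,2]]
def tri(uv):
    f=lambda P:np.concatenate([(proj(n,P)[0]-uv[n]) for n in uv])
    s=least_squares(f,[600,0,60]);return s.x,s.fun
def at_z(n,uv,z):
    return np.r_[least_squares(lambda q:proj(n,[*q,z])[0]-uv,[600,0]).x,z]
def lids(n,img):
    h=cv2.cvtColor(img,cv2.COLOR_BGR2HSV)
    k=cv2.inRange(h,(10,70,75),(28,255,255))
    N,_,st,c=cv2.connectedComponentsWithStats(k)
    return [(c[i],st[i]) for i in range(1,N) if 60<st[i,4]<600]
def S(pose,P):
    x,y,z,w=pose;return R.from_euler("z",w).apply(P)+[x,y,z]
E
python3 - <<'E'
from h import *
t=cv2.imread("pics/top0.png");s=cv2.imread("pics/scene0.png")
for n,i in(("top",t),("scene",s)):
    for c,b in lids(n,i):print(n,c,b)
P=np.array([[75,-145,50],[75,-235,50],[-75,-235,50],[-75,-145,50],[-47,-190,150],[-40,135,30],[40,135,30]],float)
ut=(np.array([[485,60],[590,45],[612,225],[510,238],[560,184],[170,243],[163,152]])+.5)/4-.5+[120,130]
us=(np.array([[535,395],[350,322],[425,250],[415,167]])+.5)/3.6-.5+[135,140]
Ps=P[[1,2,3,4]]
f=lambda q:np.r_[(proj("top",S(q,P))-ut).ravel(),(proj("scene",S(q,Ps))-us).ravel()]
q=least_squares(f,[680,0,0,0.1],loss="soft_l1");print(q.x);print(f(q.x).reshape(-1,2))
E
```

```text
top [501.53 155.52] [492 154  20   4  79]
top [219.54 166.18] [212 158  16  17 219]
top [500.8  164.27] [492 162  20   7  64]
top [  1.81 200.95] [  0 180   7  37 144]
top [302.4  235.99] [295 228  16  17 218]
top [258.4  238.74] [251 231  16  17 221]
scene [197.15 176.97] [188 172  19  11 171]
scene [294.9  179.57] [285 174  21  12 200]
scene [154.9  200.48] [145 194  21  13 216]
[650.47  71.9   -5.55   0.15]
[[-0.6  -0.18]
 [ 0.07 -0.05]
 [ 0.88 -0.37]
 [-0.84  0.06]
 [-0.52 -0.26]
 [-0.27  0.19]
 [-1.21 -0.62]
 [ 0.88  3.61]
 [-3.19 -1.44]
 [-1.61 -0.09]
 [-0.5   0.44]]
```

Run:
```python
from h import *
t=cv2.imread("pics/top0.png");s=cv2.imread("pics/scene0.png")
L={"a":([219.54,166.18],[294.9,179.57]),"c":([302.4,235.99],[154.9,200.48]),"b":([258.4,238.74],[197.15,176.97])}
for k,(u,v) in L.items():
    x,e=tri({"top":np.array(u),"scene":np.array(v)});print(k,x,e,"z-assumed",at_z("top",np.array(u),122 if k=="a" else 92))
P=np.array([[75,-145,50],[75,-235,50],[-75,-235,50],[-75,-145,50],[-47,-190,150],[-40,135,30],[40,135,30]],float)
ut=(np.array([[485,60],[590,45],[612,225],[510,238],[560,184],[170,243],[163,152]])+.5)/4-.5+[120,130]
us=(np.array([[415,167]])+.5)/3.6-.5+[135,140]
f=lambda q:np.r_[(proj("top",S(q,P))-ut).ravel(),(proj("scene",S(q,P[4:5]))-us).ravel()]
q=least_squares(lambda q:f([q[0],q[1],0,q[2]]),[680,0,0.1],loss="soft_l1").x;q=[q[0],q[1],0,q[2]];print(q);print(f(q).reshape(-1,2))
# overlay wireframe
def rect(x0,x1,y0,y1,z):return [[x0,y0,z],[x1,y0,z],[x1,y1,z],[x0,y1,z]]
rs=[rect(-75,75,-235,-145,50),rect(-40,40,-135,135,30),rect(-50,-40,-135,135,38),rect(40,50,-135,135,44),rect(-75,75,-235,-145,0)]
out=[]
for n,i,o,k,sz in(("top",t,(150,130),6,(130,70)),("scene",s,(225,160),6,(130,105))):
    c=cv2.resize(i[o[1]:o[1]+sz[1],o[0]:o[0]+sz[0]],None,fx=k,fy=k,interpolation=cv2.INTER_CUBIC)
    c=np.clip(c*1.6,0,255).astype('u1')
    for rr in rs:
        p=(proj(n,S(q,np.array(rr,float)))-o+.5)*k-.5
        cv2.polylines(c,[np.round(p).astype(int)],True,(0,0,255),1)
    out.append(c)
cv2.imwrite("pics/ov.png",cv2.resize(np.vstack(out),None,fx=.57,fy=.57,interpolation=cv2.INTER_AREA))
```

```text
a [663.28   0.14 120.3 ] [-0.4  -0.45 -0.46  0.07] z-assumed [661.67  -1.3  122.  ]
c [ 451.9  -259.95   89.29] [-0.31 -0.22 -0.29 -0.  ] z-assumed [ 451.39 -260.55   92.  ]
b [ 441.6  -122.93   89.71] [-0.4  -0.32 -0.43  0.02] z-assumed [ 440.77 -124.16   92.  ]
[np.float64(649.5922178299252), np.float64(70.3823300730732), 0, np.float64(0.15275698417427164)]
[[-0.28 -0.35]
 [ 0.52 -0.3 ]
 [ 1.46 -0.42]
 [-0.38  0.1 ]
 [ 0.03 -0.33]
 [-0.23  0.43]
 [-1.23 -0.5 ]
 [-1.15 -1.47]]
```

View pics/ov.png

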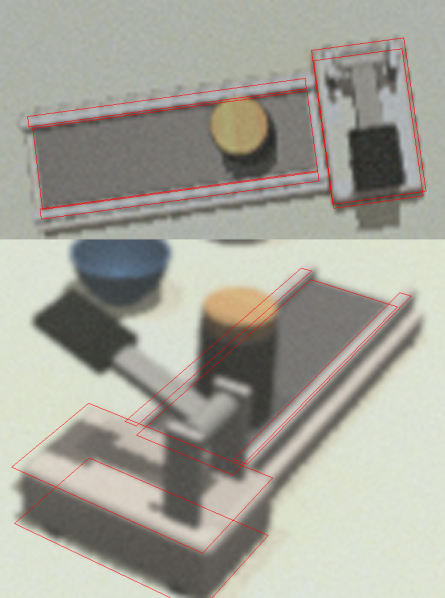

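```bash
cat >> h.py <<'E'
YAW=0.153
def plan(T,n,yaw=YAW,z0=None):
    """rows (cm, rad in tool axes) from measured pose to TCP T, closing axis at world angle yaw"""
    s=r.get_state();p=np.array(s["tcp_pos"]);q=R.from_quat(s["ee_rot"])
    g=R.from_euler("z",yaw+np.pi/2)*R.from_euler("x",np.pi)
    w=(q.inv()*g).as_rotvec()/n; d=(np.array(T)-p)/n
    for i in range(n):
        print((np.r_[q.inv().apply(d)/10,w]).round(3).tolist()); q=q*R.from_rotvec(w)
def st():
    s=r.get_state();print({k:s[k] for k in("clock","tcp_pos","wrist_force","grip_width","grip_force")},"q7",s["joint_positions"][6])
E
python3 -c "
from h import *
plan([451.5,-260.3,140],8)
for y in(-12.2,48.3):print(S([649.6,70.4,0,.153],[1,y,30]))"
```

```text
[4.208, -3.143, 1.025, -0.0, -0.0, -0.172]
[4.684, -2.375, 1.024, -0.0, -0.0, -0.172]
[5.022, -1.537, 1.023, -0.0, -0.0, -0.172]
[5.211, -0.654, 1.022, -0.0, -0.0, -0.172]
[5.246, 0.249, 1.021, -0.0, -0.0, -0.172]
[5.126, 1.144, 1.02, -0.0, -0.0, -0.172]
[4.855, 2.005, 1.02, -0.0, -0.0, -0.172]
[4.439, 2.808, 1.02, -0.0, -0.0, -0.172]
[652.45  58.49  30.  ]
[643.23 118.29  30.  ]
```

>>> jog_arm([
  [4.2,-3.1,1,0,0,-0.172],
  [4.7,-2.4,1,0,0,-0.172],
  [5.0,-1.5,1,0,0,-0.172],
  [5.2,-0.65,1,0,0,-0.172],
  [5.2,0.25,1,0,0,-0.172],
  [5.1,1.1,1,0,0,-0.172],
  [4.9,2.0,1,0,0,-0.172],
  [4.4,2.8,1,0,0,-0.172],
], jaw=1, squeeze=30)

```text
clock: 1.1
tcp_pos: [451.8, -260.5, 142.0]
ee_rot: [0.65, 0.76, -0.0, -0.0]
wrist_force: [0.8, -0.2, 0.8]
grip_width: 0.998
grip_force: 0.0
```

>>> jog_arm([
  [0,0,0,0,0,0],
  [0,0,0,0,0,0],
])

```text
clock: 1.35
tcp_pos: [450.9, -262.5, 142.3]
ee_rot: [0.652, 0.758, -0.0, -0.0]
wrist_force: [-0.3, -1.0, -0.3]
grip_width: 1.001
grip_force: 0.0
```

```bash
python3 -c "
from h import *
st();plan([451.5,-260.3,140],3);plan([451.5,-260.3,36],8)
cv2.imwrite('pics/t1.png',r.camera('top'))
a=cv2.imread('pics/t1.png')[190:290,240:370];b=r.camera('scene')[120:260,90:240]
f=lambda i,k:np.clip(cv2.resize(i,None,fx=k,fy=k,interpolation=2)*1.6,0,255).astype('u1')
a=f(a,4);b=f(b,4);b=b[:,:520]
cv2.imwrite('pics/g1.png',cv2.resize(np.vstack([a,b]),None,fx=.62,fy=.62))"
```

```text
{'clock': 1.35, 'tcp_pos': array([ 450.89, -262.52,  142.27]), 'wrist_force': array([-0.29, -1.03, -0.27]), 'grip_width': 1.000843905710282, 'grip_force': 0.0} q7 0.5725787718664198
[0.07, 0.031, 0.076, -0.0, 0.0, -0.001]
[0.07, 0.031, 0.076, -0.0, 0.0, -0.001]
[0.07, 0.031, 0.076, -0.0, 0.0, -0.001]
[0.026, 0.013, 1.328, -0.0, 0.0, -0.0]
[0.026, 0.013, 1.328, -0.0, 0.0, -0.0]
[0.026, 0.013, 1.328, -0.0, 0.0, -0.0]
[0.026, 0.012, 1.328, -0.0, 0.0, -0.0]
[0.026, 0.012, 1.328, -0.0, 0.0, -0.0]
[0.026, 0.012, 1.328, -0.0, 0.0, -0.0]
[0.026, 0.012, 1.328, -0.0, 0.0, -0.0]
[0.026, 0.012, 1.328, -0.0, 0.0, -0.0]
```

View pics/g1.png

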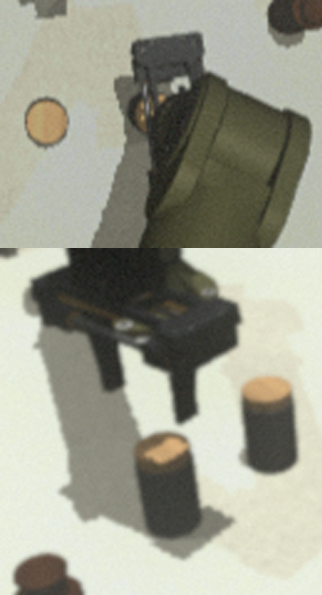

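The open fingers are above canister c, straddling its lid (162,450 in the crop). I descend and grip.

>>> jog_arm([
  [0.2,0.1,1.3,0,0,0],
  [0,0,1.3,0,0,0],
  [0,0,1.3,0,0,0],
  [0,0,1.3,0,0,0],
  [0,0,1.3,0,0,0],
  [0,0,1.3,0,0,0],
  [0,0,1.4,0,0,0],
  [0,0,1.4,0,0,0],
])

```text
clock: 2.45
tcp_pos: [452.1, -260.1, 35.6]
ee_rot: [0.652, 0.758, -0.0, 0.0]
wrist_force: [-0.3, -0.5, 0.1]
grip_width: 1.003
grip_force: 0.0
```

>>> jog_arm([
  [0,0,0,0,0,0],
  [0,0,0,0,0,0],
  [0,0,0,0,0,0],
  [0,0,0,0,0,0],
  [0,0,0,0,0,0],
  [0,0,0,0,0,0],
], jaw=-1)

```text
clock: 3.2
tcp_pos: [452.3, -260.3, 37.0]
ee_rot: [0.652, 0.758, -0.0, 0.0]
wrist_force: [-0.5, -0.4, 3.9]
grip_width: 0.639
grip_force: 30.0
```

>>> jog_arm([
  [0,0,-1,0,0,0],
  [0,0,-1.5,0,0,0],
  [0,0,-2,0,0,0],
  [0,0,-2,0,0,0],
  [0,0,-2,0,0,0],
  [0,0,-1,0,0,0],
  [0,0,0,0,0,0],
])

```text
clock: 4.08
tcp_pos: [452.4, -260.3, 132.3]
ee_rot: [0.652, 0.758, -0.0, 0.001]
wrist_force: [-0.7, 0.9, -4.1]
grip_width: 0.64
grip_force: 30.0
```

```bash
python3 -c "
from h import *
st();plan([652.5,58.5,131],16)"
```

```text
{'clock': 4.075, 'tcp_pos': array([ 452.42, -260.27,  132.31]), 'wrist_force': array([-0.66,  0.9 , -4.15]), 'grip_width': 0.6397452429813375, 'grip_force': 29.999856920912862} q7 0.5637002547021791
[1.782, 1.536, 0.008, 0.0, 0.0, -0.0]
[1.781, 1.536, 0.008, 0.0, 0.0, -0.0]
[1.781, 1.536, 0.008, 0.0, 0.0, -0.0]
[1.781, 1.537, 0.008, 0.0, 0.0, -0.0]
[1.781, 1.537, 0.008, 0.0, 0.0, -0.0]
[1.781, 1.537, 0.008, 0.0, 0.0, -0.0]
[1.78, 1.537, 0.008, 0.0, 0.0, -0.0]
[1.78, 1.538, 0.008, 0.0, 0.0, -0.0]
[1.78, 1.538, 0.008, 0.0, 0.0, -0.0]
[1.78, 1.538, 0.008, 0.0, 0.0, -0.0]
[1.78, 1.538, 0.008, 0.0, 0.0, -0.0]
[1.779, 1.538, 0.008, 0.0, 0.0, -0.0]
[1.779, 1.539, 0.008, 0.0, 0.0, -0.0]
[1.779, 1.539, 0.008, 0.0, 0.0, -0.0]
[1.779, 1.539, 0.008, 0.0, 0.0, -0.0]
[1.779, 1.539, 0.008, 0.0, 0.0, -0.0]
```

>>> jog_arm([
  [2.0,0.5,-0.5,0,0,0],
  [3.5,0.8,-0.5,0,0,0],
  [4.0,0.8,-0.5,0,0,0],
  [4.5,0.8,-0.5,0,0,0],
  [4.5,0.8,-0.5,0,0,0],
  [4.5,0.8,-0.5,0,0,0],
  [3.5,0.8,-0.5,0,0,0],
  [2.0,0.7,0,0,0,0],
])

```text
clock: 5.08
tcp_pos: [467.5, 34.5, 166.4]
ee_rot: [0.65, 0.76, -0.0, -0.0]
wrist_force: [0.1, -1.0, -3.9]
grip_width: 0.638
grip_force: 30.0
```

>>> jog_arm([
  [0,1.5,0,0,0,0],
  [0,2.6,0,0,0,0],
  [0,3.0,0,0,0,0],
  [0,3.0,0,0,0,0],
  [0,3.0,0,0,0,0],
  [0,3.0,0,0,0,0],
  [0,1.8,0,0,0,0],
  [0,0.7,0,0,0,0],
])

```text
clock: 6.08
tcp_pos: [652.0, 60.3, 165.4]
ee_rot: [0.651, 0.759, -0.0, -0.001]
wrist_force: [-0.3, -1.7, -3.7]
grip_width: 0.641
grip_force: 30.0
```

>>> jog_arm([
  [0,0,0,0,0,0],
  [0,0,0,0,0,0],
])

```text
clock: 6.32
tcp_pos: [651.5, 58.9, 166.5]
ee_rot: [0.652, 0.759, -0.0, -0.0]
wrist_force: [0.0, 0.2, -3.9]
grip_width: 0.638
grip_force: 30.0
```

```bash
python3 -c "
from h import *
st();plan([652.5,58.5,69],1)
f=lambda i,k:np.clip(cv2.resize(i,None,fx=k,fy=k,interpolation=2)*1.6,0,255).astype('u1')
i=r.camera('scene');cv2.imwrite('pics/s2.png',i);cv2.imwrite('pics/g2.png',f(i[80:240,220:380],3.7))"
```

```text
{'clock': 6.325, 'tcp_pos': array([651.48,  58.89, 166.48]), 'wrist_force': array([ 0.02,  0.17, -3.89]), 'grip_width': 0.6378372519647583, 'grip_force': 29.999886159785092} q7 -0.19097156401986284
[-0.05, 0.104, 9.748, -0.001, 0.0, -0.002]
```

View pics/g2.png

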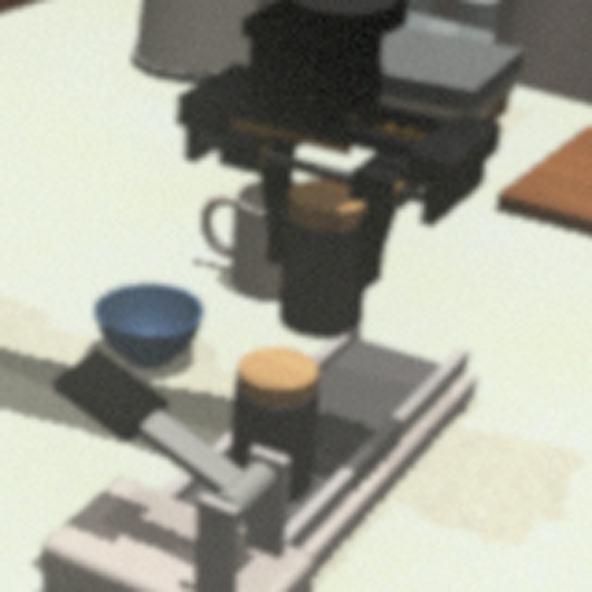

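Canister c hangs upright in the grip, beyond a and above the shelf (hand at (320,250) in the crop). I lower it.

>>> jog_arm([
  [0,0.1,1,0,0,0],
  [0,0,1.5,0,0,0],
  [0,0,1.5,0,0,0],
  [0,0,1.5,0,0,0],
  [0,0,1.5,0,0,0],
  [0,0,1.3,0,0,0],
  [0,0,0.9,0,0,0],
  [0,0,0.5,0,0,0],
])

```text
clock: 7.38
tcp_pos: [653.3, 58.8, 68.9]
ee_rot: [0.652, 0.758, -0.0, -0.0]
wrist_force: [0.3, -0.4, -3.5]
grip_width: 0.638
grip_force: 30.0
```

>>> jog_arm([
  [0,0,0,0,0,0],
  [0,0,0.1,0,0,0],
  [0,0,0.1,0,0,0],
  [0,0,0,0,0,0],
])

```text
clock: 7.88
tcp_pos: [653.4, 58.8, 67.7]
ee_rot: [0.652, 0.758, 0.0, 0.0]
wrist_force: [-0.2, 0.0, -3.8]
grip_width: 0.639
grip_force: 30.0
```

>>> jog_arm([
  [0,0,0.1,0,0,0],
  [0,0,0.1,0,0,0],
])

```text
clock: 8.12
tcp_pos: [653.6, 58.9, 67.1]
ee_rot: [0.652, 0.758, -0.0, 0.0]
wrist_force: [-4.0, -0.7, 8.8]
grip_width: 0.64
grip_force: 30.0
```

Contact with the shelf floor. I open, rise, and go back for b.

>>> jog_arm([
  [0,0,0,0,0,0],
  [0,0,0,0,0,0],
  [0,0,0,0,0,0],
  [0,0,0,0,0,0],
], jaw=1)

```text
clock: 8.62
tcp_pos: [653.4, 58.9, 65.4]
ee_rot: [0.652, 0.758, 0.0, 0.0]
wrist_force: [0.3, 0.2, 0.5]
grip_width: 0.967
grip_force: 0.0
```

>>> jog_arm([
  [0,0,-0.5,0,0,0],
  [0,0,-1,0,0,0],
  [0,0,-2,0,0,0],
  [0,0,-2.5,0,0,0],
  [0,0,-2.5,0,0,0],
  [0,0,-1.0,0,0,0],
  [0,0,0,0,0,0],
])

```text
clock: 9.5
tcp_pos: [653.9, 59.0, 161.8]
ee_rot: [0.652, 0.758, 0.001, 0.001]
wrist_force: [-1.3, 0.4, -0.6]
grip_width: 1.002
grip_force: 0.0
```

>>> jog_arm([
  [0,-2.0,0,0,0,0],
  [0,-3.5,0,0,0,0],
  [0,-4.0,0,0,0,0],
  [0,-4.0,0,0,0,0],
  [0,-3.5,0,0,0,0],
  [0,-2.0,0,0,0,0],
  [0,0,0,0,0,0],
])

```text
clock: 10.38
tcp_pos: [464.1, 29.5, 159.8]
ee_rot: [0.652, 0.758, -0.001, 0.0]
wrist_force: [0.8, 1.3, 0.4]
grip_width: 1.001
grip_force: 0.0
```

Run:
```python
from h import *
st();i=r.camera('top');cv2.imwrite('pics/t3.png',i);j=r.camera('scene');cv2.imwrite('pics/s3.png',j)
q=[649.6,70.4,0,.153]
for n,im in(("top",i),("scene",j)):
  for c,b in lids(n,im):
    for z in(122,92):
        x=at_z(n,c,z);print(n,c,b[2:],z,x,R.from_euler("z",-q[3]).apply(x-q[:3]))
plan([441,-123.8,140],7)
```

```text
{'clock': 10.375, 'tcp_pos': array([464.11,  29.48, 159.84]), 'wrist_force': array([0.81, 1.33, 0.36]), 'grip_width': 1.001009153226541, 'grip_force': 0.0} q7 0.0391174864877344
top [501.35 155.44] [20  5 82] 122 [ 707.91 -865.82  122.  ] [ -85.05 -934.17  122.  ]
top [501.35 155.44] [20  5 82] 92 [ 713.5  -887.04   92.  ] [ -82.77 -955.99   92.  ]
top [219.41 166.2 ] [ 17  17 223] 122 [661.61  -0.91 122.  ] [  1.  -72.3 122. ]
top [219.41 166.2 ] [ 17  17 223] 92 [665.89   2.22  92.  ] [  5.71 -69.86  92.  ]
top [200.3  168.88] [ 17  17 224] 122 [652.42  57.6  122.  ] [  0.84 -13.08 122.  ]
top [200.3  168.88] [ 17  17 224] 92 [656.45  62.38  92.  ] [ 5.54 -8.97 92.  ]
top [258.38 238.67] [ 16  18 225] 122 [ 442.87 -123.78  122.  ] [-233.91 -160.4   122.  ]
top [258.38 238.67] [ 16  18 225] 92 [ 440.99 -124.11   92.  ] [-235.81 -160.44   92.  ]
scene [300.29 174.97] [ 32  21 394] 122 [661.68  24.7  122.  ] [  4.98 -47.01 122.  ]
scene [300.29 174.97] [ 32  21 394] 92 [632.06  65.64  92.  ] [-18.06  -2.03  92.  ]
scene [197.35 176.84] [ 20  12 182] 122 [ 485.56 -153.79  122.  ] [-196.3  -196.57  122.  ]
scene [197.35 176.84] [ 20  12 182] 92 [ 445.3  -123.63   92.  ] [-231.49 -160.63   92.  ]
[-2.122, -0.682, 0.29, 0.0, 0.0, -0.0]
[-2.121, -0.683, 0.29, 0.0, 0.0, -0.0]
[-2.121, -0.683, 0.29, 0.0, 0.0, -0.0]
[-2.121, -0.684, 0.29, 0.0, 0.0, -0.0]
[-2.121, -0.685, 0.29, 0.0, 0.0, -0.0]
[-2.12, -0.685, 0.29, 0.0, 0.0, -0.0]
[-2.12, -0.686, 0.29, 0.0, 0.0, -0.0]
```

C stands at settler y −13.1, x 0.8, and a at y −72.3, x 1.0, so the gap is about 3 mm and they are aligned. Now b.

>>> jog_arm([
  [-1.6,-0.6,0.3,0,0,0],
  [-2.5,-0.7,0.3,0,0,0],
  [-3,-0.8,0.3,0,0,0],
  [-3,-0.8,0.3,0,0,0],
  [-2.6,-0.7,0.3,0,0,0],
  [-1.5,-0.7,0.3,0,0,0],
  [-0.6,-0.4,0.2,0,0,0],
  [0,0,0,0,0,0],
])

```text
clock: 11.48
tcp_pos: [441.3, -122.6, 140.3]
ee_rot: [0.652, 0.758, 0.0, -0.0]
wrist_force: [0.0, 0.3, 0.4]
grip_width: 0.998
grip_force: 0.0
```

```bash
python3 -c "
from h import *
st();plan([441.2,-124,36],1)"
```

```text
{'clock': 11.475, 'tcp_pos': array([ 441.32, -122.63,  140.27]), 'wrist_force': array([0.04, 0.33, 0.39]), 'grip_width': 0.9982561099564305, 'grip_force': 0.0} q7 0.37444727077133955
[-0.14, -0.029, 10.427, -0.0, -0.001, -0.002]
```

>>> jog_arm([
  [-0.1,0,1.3,0,0,0],
  [0,0,1.3,0,0,0],
  [0,0,1.3,0,0,0],
  [0,0,1.3,0,0,0],
  [0,0,1.3,0,0,0],
  [0,0,1.3,0,0,0],
  [0,0,1.3,0,0,0],
  [0,0,1.2,0,0,0],
])

```text
clock: 12.48
tcp_pos: [441.5, -124.1, 36.7]
ee_rot: [0.652, 0.758, -0.0, -0.0]
wrist_force: [-0.5, -0.2, -0.2]
grip_width: 0.997
grip_force: 0.0
```

>>> jog_arm([
  [0,0,0,0,0,0],
  [0,0,0,0,0,0],
  [0,0,0,0,0,0],
  [0,0,0,0,0,0],
  [0,0,0,0,0,0],
  [0,0,0,0,0,0],
], jaw=-1)

```text
clock: 13.22
tcp_pos: [441.8, -124.3, 38.0]
ee_rot: [0.652, 0.758, -0.0, 0.0]
wrist_force: [-0.7, -1.1, 2.5]
grip_width: 0.632
grip_force: 30.0
```

>>> jog_arm([
  [0,0,-1,0,0,0],
  [0,0,-2,0,0,0],
  [0,0,-2.5,0,0,0],
  [0,0,-2.5,0,0,0],
  [0,0,-2.5,0,0,0],
  [0,0,-2,0,0,0],
  [0,0,-0.5,0,0,0],
  [0,0,0,0,0,0],
])

```text
clock: 14.22
tcp_pos: [441.2, -124.0, 167.2]
ee_rot: [0.652, 0.758, -0.0, -0.0]
wrist_force: [-0.7, 0.2, -2.8]
grip_width: 0.635
grip_force: 30.0
```

```bash
python3 -c "
from h import *
st();plan([644.2,119.2,167],1)"
```

```text
{'clock': 14.225, 'tcp_pos': array([ 441.16, -123.99,  167.19]), 'wrist_force': array([-0.68,  0.17, -2.83]), 'grip_width': 0.6351663193873818, 'grip_force': 29.99988495837897} q7 0.3928679160099028
[20.987, 23.732, 0.009, -0.0, 0.0, -0.002]
```

>>> jog_arm([
  [1.5,0.4,0,0,0,0],
  [2.6,0.5,0,0,0,0],
  [3.2,0.6,0,0,0,0],
  [3.4,0.6,0,0,0,0],
  [3.4,0.6,0,0,0,0],
  [3.2,0.6,0,0,0,0],
  [2.4,0.6,0,0,0,0],
  [1.3,0.5,0,0,0,0],
])

```text
clock: 15.22
tcp_pos: [452.2, 93.1, 166.8]
ee_rot: [0.65, 0.76, -0.0, -0.001]
wrist_force: [0.3, -0.0, -3.3]
grip_width: 0.638
grip_force: 30.0
```

>>> jog_arm([
  [0,1.5,0,0,0,0],
  [0,2.6,0,0,0,0],
  [0,3.2,0,0,0,0],
  [0,3.2,0,0,0,0],
  [0,3.2,0,0,0,0],
  [0,3.0,0,0,0,0],
  [0,1.8,0,0,0,0],
  [0,0.9,0,0,0,0],
])

```text
clock: 16.23
tcp_pos: [644.9, 120.7, 166.1]
ee_rot: [0.651, 0.759, -0.0, -0.001]
wrist_force: [-0.5, -0.0, -2.5]
grip_width: 0.635
grip_force: 30.0
```

>>> jog_arm([
  [0,0,0,0,0,0],
  [0,0,0,0,0,0],
])

```text
clock: 16.48
tcp_pos: [644.3, 119.6, 167.4]
ee_rot: [0.652, 0.759, -0.0, -0.0]
wrist_force: [-1.0, 0.4, -2.9]
grip_width: 0.638
grip_force: 30.0
```

```bash
python3 -c "
from h import *
st();plan([644.2,119.2,68.5],1)"
```

```text
{'clock': 16.475, 'tcp_pos': array([644.29, 119.62, 167.39]), 'wrist_force': array([-0.95,  0.4 , -2.89]), 'grip_width': 0.6375148972665761, 'grip_force': 30.000009024515748} q7 -0.31997772536697316
[-0.038, -0.006, 9.889, -0.001, 0.0, -0.001]
```

>>> jog_arm([
  [0,-0.05,1,0,0,0],
  [0,0,1.5,0,0,0],
  [0,0,1.5,0,0,0],
  [0,0,1.5,0,0,0],
  [0,0,1.5,0,0,0],
  [0,0,1.3,0,0,0],
  [0,0,0.9,0,0,0],
  [0,0,0.5,0,0,0],
])

```text
clock: 17.48
tcp_pos: [644.6, 119.3, 69.9]
ee_rot: [0.652, 0.758, -0.0, -0.0]
wrist_force: [-0.8, 0.8, -2.8]
grip_width: 0.64
grip_force: 30.0
```

>>> jog_arm([
  [0,0,0,0,0,0],
  [0,0,0.1,0,0,0],
  [0,0,0.1,0,0,0],
])

```text
clock: 17.85
tcp_pos: [645.0, 119.3, 69.0]
ee_rot: [0.652, 0.758, 0.0, 0.0]
wrist_force: [-0.3, 0.6, -2.6]
grip_width: 0.637
grip_force: 30.0
```

>>> jog_arm([
  [0,0,0.1,0,0,0],
  [0,0,0.1,0,0,0],
])

```text
clock: 18.1
tcp_pos: [644.9, 119.3, 68.0]
ee_rot: [0.652, 0.758, -0.0, 0.0]
wrist_force: [-4.0, -2.2, 8.4]
grip_width: 0.635
grip_force: 30.0
```

>>> jog_arm([
  [0,0,0,0,0,0],
  [0,0,0,0,0,0],
  [0,0,0,0,0,0],
  [0,0,0,0,0,0],
], jaw=1)

```text
clock: 18.6
tcp_pos: [644.7, 119.2, 66.4]
ee_rot: [0.652, 0.758, -0.0, -0.0]
wrist_force: [0.1, 0.4, -0.7]
grip_width: 0.968
grip_force: 0.0
```

>>> jog_arm([
  [0,0,-0.5,0,0,0],
  [0,0,-1,0,0,0],
  [0,0,-2,0,0,0],
  [0,0,-2.5,0,0,0],
  [0,0,-3,0,0,0],
  [0,0,-2.5,0,0,0],
  [0,0,-1.5,0,0,0],
  [0,0,-0.5,0,0,0],
])

```text
clock: 19.6
tcp_pos: [645.1, 119.5, 203.1]
ee_rot: [0.652, 0.758, 0.001, 0.001]
wrist_force: [0.1, 0.0, -0.9]
grip_width: 0.997
grip_force: 0.0
```

>>> jog_arm([
  [0,-2.0,0,0,0,0],
  [0,-3.5,0,0,0,0],
  [0,-4.0,0,0,0,0],
  [0,-4.0,0,0,0,0],
  [0,-2.5,0,0,0,0],
  [0,-1.0,0,0,0,0],
  [0,0,0,0,0,0],
], jaw=-1, squeeze=10)

```text
clock: 20.48
tcp_pos: [476.7, 93.4, 201.6]
ee_rot: [0.652, 0.758, -0.0, 0.0]
wrist_force: [-0.1, 0.9, 0.1]
grip_width: 0.287
grip_force: 0.0
```

Run:
```python
from h import *
st();i=r.camera('top');cv2.imwrite('pics/t4.png',i);j=r.camera('scene');cv2.imwrite('pics/s4.png',j)
q=[649.6,70.4,0,.153]
for c,b in lids("top",i):
    x=at_z("top",c,122);print(c,b[2:],R.from_euler("z",-q[3]).apply(x-q[:3]))
f=lambda i,k:np.clip(cv2.resize(i,None,fx=k,fy=k,interpolation=2)*1.6,0,255).astype('u1')
cv2.imwrite("pics/g4.png",np.vstack([f(i[130:210,140:290],4),f(j[140:265,210:360],4)])[:, :].copy()[:600])
plan([624.2,-125.8,185],10)
```

```text
{'clock': 20.475, 'tcp_pos': array([476.68,  93.38, 201.56]), 'wrist_force': array([-0.11,  0.94,  0.07]), 'grip_width': 0.28701098124475966, 'grip_force': 0.0} q7 -0.10151155061898907
[501.49 155.47] [20  5 81] [ -85.2  -934.58  122.  ]
[219.43 166.17] [ 17  17 223] [  1.09 -72.37 122.  ]
[200.32 168.85] [ 17  17 225] [  0.93 -13.14 122.  ]
[180.26 171.41] [ 17  16 223] [  1.54  48.87 122.  ]
[-2.391, 1.121, 0.166, 0.0, -0.0, -0.0]
[-2.392, 1.12, 0.166, 0.0, -0.0, -0.0]
[-2.392, 1.12, 0.166, 0.0, -0.0, -0.0]
[-2.392, 1.119, 0.166, 0.0, -0.0, -0.0]
[-2.392, 1.119, 0.166, 0.0, -0.0, -0.0]
[-2.393, 1.118, 0.166, 0.0, -0.0, -0.0]
[-2.393, 1.118, 0.166, 0.0, -0.0, -0.0]
[-2.393, 1.117, 0.166, 0.0, -0.0, -0.0]
[-2.393, 1.117, 0.166, 0.0, -0.0, -0.0]
[-2.393, 1.116, 0.166, 0.0, -0.0, -0.0]
```

View pics/g4.png

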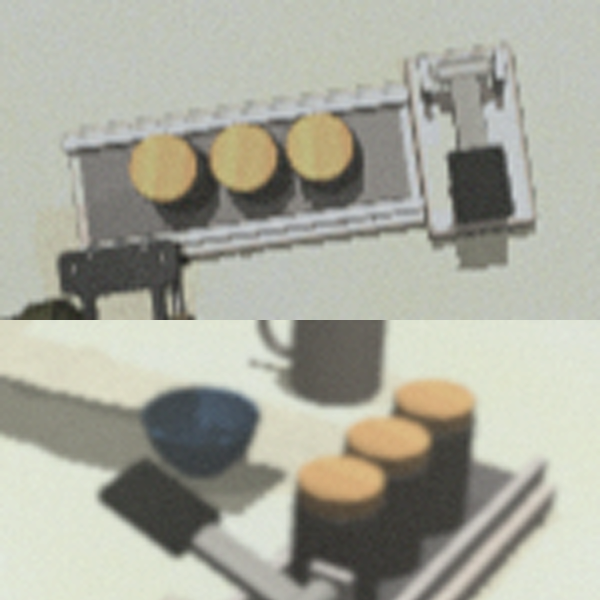

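Three upright canisters stand in one row between the rails, lids at (164,168), (244,157) and (320,147) in the top crop, with gaps of about 3 and 6 mm. Now the lever.

>>> jog_arm([
  [-1.4,0.6,0,0,0,0],
  [-2.5,1.2,0,0,0,0],
  [-3.5,1.7,0,0,0,0],
  [-4.0,1.9,0,0,0,0],
  [-4.0,1.9,0,0,0,0],
  [-3.6,1.7,0.4,0,0,0],
  [-3.0,1.3,0.4,0,0,0],
  [-1.9,0.9,0.4,0,0,0],
])

```text
clock: 21.58
tcp_pos: [624.1, -130.1, 187.7]
ee_rot: [0.653, 0.757, -0.001, -0.001]
wrist_force: [0.8, 0.8, -0.1]
grip_width: 0.004
grip_force: 0.0
```

>>> jog_arm([
  [0,0,0,0,0,0],
  [0,0,0,0,0,0],
  [0,0,0,0,0,0],
])

```text
clock: 21.95
tcp_pos: [623.2, -124.1, 190.1]
ee_rot: [0.651, 0.759, 0.0, 0.0]
wrist_force: [0.4, 0.2, -0.2]
grip_width: 0.008
grip_force: 0.0
```

```bash
python3 -c "
from h import *
st();plan([624.2,-125.8,165],1)
f=lambda i,k:np.clip(cv2.resize(i,None,fx=k,fy=k,interpolation=2)*1.6,0,255).astype('u1')
j=r.camera('scene');cv2.imwrite('pics/g5.png',f(j[110:270,200:360],3.7))"
```

```text
{'clock': 21.95, 'tcp_pos': array([ 623.17, -124.11,  190.13]), 'wrist_force': array([ 0.35,  0.18, -0.2 ]), 'grip_width': 0.007826076922866595, 'grip_force': 0.0} q7 0.10966292068780789
[-0.182, 0.075, 2.513, 0.0, 0.0, 0.0]
```

View pics/g5.png

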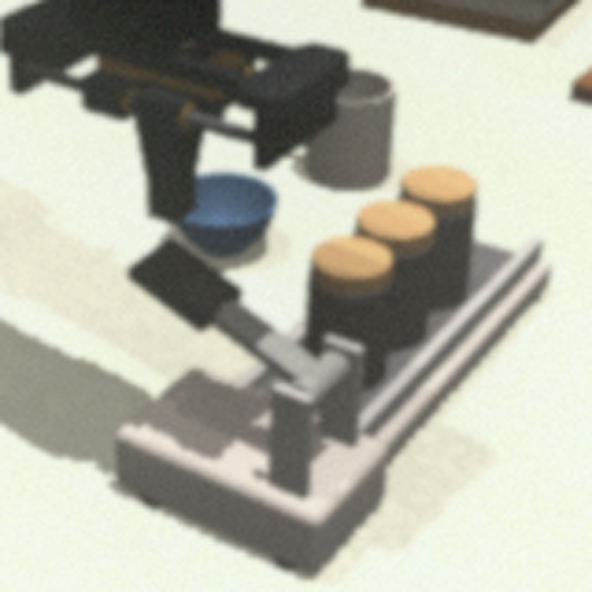

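The closed fingers (170,215) hang above the pad (185,285). I press down in steps.

>>> jog_arm([
  [-0.2,0.1,1,0,0,0],
  [0,0,1,0,0,0],
  [0,0,0.8,0,0,0],
  [0,0,0.5,0,0,0],
  [0,0,0,0,0,0],
])

```text
clock: 22.62
tcp_pos: [624.7, -127.5, 156.8]
ee_rot: [0.652, 0.758, 0.0, 0.0]
wrist_force: [-0.2, 0.0, 1.7]
grip_width: 0.009
grip_force: 0.7
```

>>> jog_arm([
  [0,0,0.5,0,0,0],
  [0,0,0.5,0,0,0],
  [0,0,0.5,0,0,0],
  [0,0,0,0,0,0],
])

```text
clock: 23.12
tcp_pos: [624.5, -127.8, 141.6]
ee_rot: [0.652, 0.758, -0.0, 0.0]
wrist_force: [-2.1, -0.6, 4.6]
grip_width: 0.01
grip_force: 2.4
```

>>> jog_arm([
  [0,0,0.5,0,0,0],
  [0,0,0.5,0,0,0],
  [0,0,0.3,0,0,0],
  [0,0,0,0,0,0],
])

```text
clock: 23.62
tcp_pos: [623.8, -127.9, 128.7]
ee_rot: [0.652, 0.758, -0.001, -0.0]
wrist_force: [-3.5, -0.3, 6.6]
grip_width: 0.008
grip_force: 3.1
```

>>> jog_arm([
  [0,0,0.4,0,0,0],
  [0,0,0.4,0,0,0],
  [0,0,0.3,0,0,0],
  [0,0,0,0,0,0],
  [0,0,0,0,0,0],
])

```text
clock: 24.25
tcp_pos: [623.3, -128.0, 117.9]
ee_rot: [0.652, 0.758, -0.001, -0.001]
wrist_force: [-5.3, -0.8, 9.3]
grip_width: 0.005
grip_force: 3.9
```

```bash
python3 -c "
from h import *
st()
f=lambda i,k:np.clip(cv2.resize(i,None,fx=k,fy=k,interpolation=2)*1.6,0,255).astype('u1')
j=r.camera('scene');cv2.imwrite('pics/g6.png',f(j[130:265,200:350],4.2))
q=[649.6,70.4,0,.153];P=[[-25,-168,116],[-25,-212,116],[-85,-212,116],[-85,-168,116],[-25,-212,104],[-85,-212,104]]
print((proj('scene',S(q,np.array(P,float)))-[200,130])*4.2)"
```

```text
{'clock': 24.25, 'tcp_pos': array([ 623.26, -128.05,  117.88]), 'wrist_force': array([-5.26, -0.83,  9.26]), 'grip_width': 0.005280033275884027, 'grip_force': 3.868039967492223} q7 0.08114441276458131
[[262.12 276.75]
 [215.35 315.34]
 [124.74 278.79]
 [172.93 242.63]
 [215.47 333.94]
 [125.5  297.04]]
```

View pics/g6.png

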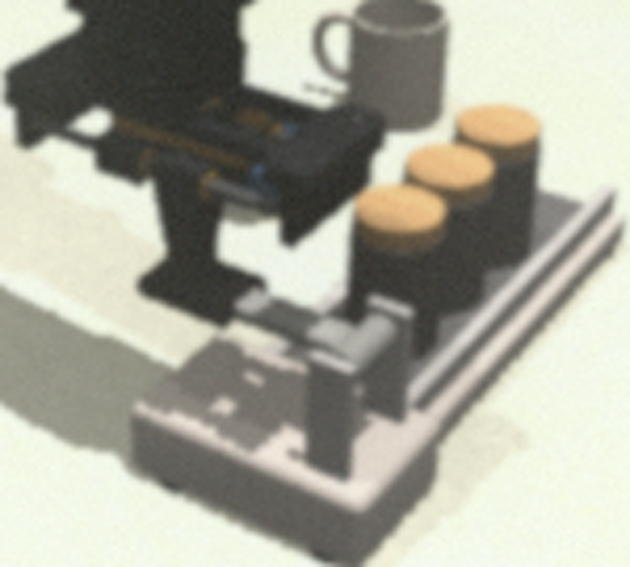

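The pad is almost level under the fingers (edge (140,288) to (222,325)), force 9.3 N, TCP 117.9. I press about 2 mm more.

>>> jog_arm([
  [0,0,0.15,0,0,0],
  [0,0,0,0,0,0],
  [0,0,0,0,0,0],
  [0,0,0,0,0,0],
])

```text
clock: 24.8
tcp_pos: [623.3, -128.1, 116.6]
ee_rot: [0.652, 0.758, -0.001, -0.001]
wrist_force: [-5.0, -0.3, 7.8]
grip_width: -0.0
grip_force: 4.1
```

>>> jog_arm([
  [0,0,0.05,0,0,0],
  [0,0,0,0,0,0],
  [0,0,0,0,0,0],
  [0,0,0,0,0,0],
  [0,0,0,0,0,0],
  [0,0,0,0,0,0],
  [0,0,0,0,0,0],
  [0,0,0,0,0,0],
])

```text
clock: 25.8
tcp_pos: [623.3, -128.0, 116.1]
ee_rot: [0.652, 0.758, -0.001, -0.001]
wrist_force: [-5.6, 0.5, 8.0]
grip_width: 0.005
grip_force: 4.2
```

```bash
python3 -c "
from workcell import r
print(r.close_job())"
```

```text
the job is handed in; nothing more can be done
None
```

Both loose canisters now stand on the shelf beside the first in one straight row, with gaps of about 3 and 6 mm. The job was handed in at about 26 s with the closed fingers holding the lever level: TCP at z 116.1 mm (level is 116), about 8 N upward.

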